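# Pull the spring clip and take the worn drum off the spindle sander

## Robot

A 6-joint arm with a two-finger parallel gripper is mounted at the origin on the work surface. World frame = base frame: x ahead of the robot, y to its left, z up, the work surface at z = 0. Lengths are in m, angles in degrees, forces in N, time in s.
With the tool pointing down it reaches from about 0.3 to 0.95 m from the base axis. Payload 3.1 kg.
Tool frame: the origin (TCP) lies between the finger pads; the fingertips stand 14 mm ahead of it and the grasp point (between the pads) lies 5 mm behind it (bot.tips_ahead is the distance from the TCP to the fingertips, in m); z points along the fingers, y is the line along which they close (so a half turn about z gives the same grasp; the last joint's range is limited). The gripper opens to 85 mm and grips with 20 to 120 N. Pads are 22 mm wide; open, the fingers measure 114 mm over their backs; the gripper's body (76 mm by 85 mm) begins 54 mm behind the grasp point. The pads swing forward as they close: fully open they stand 13 mm farther back than shut.
Start: joints at [-70.972, 17.653, 93.61, -0, 68.738, -3.994], TCP at [0.244, -0.575, 0.207] pointing down, gripper open.
Joint ranges: [-175.34, 175.34], [-45.06, 112.39], [2.9, 150.54], [-68.45, 248.45], [3.09, 151.38], [-168.51, 168.51]. Speed limits (degrees/s): [159.86, 159.86, 180, 180, 180, 180].

## Interface

Orientations are given as a 3x3 rotation matrix whose columns are the frame's x, y, z axes.
In Python, from workcell import bot gives the robot as it stands.
- The arm moves only by the tool apply_moves, never from a script. Its argument "motion" is a list that holds one entry, the list of rows, each a list of 5 numbers: the finger opening in m, from 0 to 0.0854, then the shift along the tool's x, y, z in m, then the turn about the tool's z in rad. In form: [[[fingers, x, y, z, yaw], ...]]. A call has 1 to 10 rows; each row is the pose to reach, as a shift and turn from the pose commanded when the call began, along the tool's axes at that moment; what a row does not reach only later rows make up. A row lasts 1/10 s, in which the tool goes at most 50 mm and 8.59 degrees, less where a joint would pass 70% of its speed; a pose out of reach is approached as far as the arm can. A call with a gripper value outside its range is refused whole. The fingers move at their own pace and stop on an object; "squeeze" is the grip in N (left out, the last holds). Time passes only in rows, so rows that repeat a pose let the fingers close. It gives the time, the measured TCP pose, the force, the opening and the grip force at its end, in the units of the state.
- bot.state(): the state, without advancing time (a new reading comes with each control period).
- bot.read_camera(name): name is "scene" or "side" or "wrist"; returns a dict with "image" (480x640x3 uint8, red, green, blue), "z_map" (480x640 float32, m along the optical axis (not along the pixel's ray), 0 where there is no reading), "fx", "fy", "cx", "cy" (pixels), "rvec" (rotation vector, rad) and "tvec" (3), from world to camera coordinates, as OpenCV has them; the wrist camera has in their place "tool_from_camera" (4x4, takes a point from camera to tool coordinates, whose origin is the TCP and whose axes are the flange's). Camera axes: x right, y down, z forward; pixel columns grow to the right and rows downward; lengths in m; the calibration is good to about 2 mm. A picture is of the moment at which its call begins: read the wrist's pose just before it.
- bot.sign_off(): hands the job in; it is judged then, once.
The state is a dict: "time_s": time; "qpos": joint angles; "qvel": joint speeds; "tau": joint torques, N m; "tool_pos": TCP position; "tcp_rot": TCP orientation; "contact_force": force on the tool from outside, world axes, zero at the start; "wrist_torque": the same for the moment, N m; "finger_gap": finger opening in m; "grasp_force": force on a finger pad.
Only numpy, scipy, OpenCV 4.12 (cv2) and the standard library are available. Lean on these libraries where they do the work, as an engineer would, in place of code of your own. Each camera call takes 0.05 s, during which the arm holds its last target. There are 200 camera calls.

## Task

The sanding drum on the bench's spindle is worn out. Take the hooked pick from its stand and use its hook, never the gripper itself, to pull the spring clip sideways out of the spindle's groove so that it drops into the round pan, then lay the pick back on its stand as you found it. Then lift the drum off the spindle and set it down upright in the shallow wooden tray without dropping it, leaving the clip in the pan and the other things on the bench undisturbed.

Things in the scene. Friction and masses are not known exactly. Their poses are not given: they have to be found in the camera images.
- sander: Fixed spindle sander: round aluminium pan (260 mm across, floor 8 mm above the bench, 5 mm wide rim rising to 22 mm) with an upright steel spindle 28 mm in diameter at its centre. A groove (neck 20 mm in diameter) runs round it from 66 to 76 mm above the bench; above it a 28 mm head ends at 89 mm. Origin: on the spindle's axis at bench height, z up.
- drum: Worn brown sanding drum with black rubber end bands, a tube 61 mm in outer diameter, 60 mm tall, bore 32 mm, about 0.16 kg, standing loose round the spindle on the pan's floor (its top 68 mm above the bench), kept on by the clip. Origin: centre of its underside, z up along its axis.
- clip: Flat sprung steel clip, 5 mm thick, 77 mm long, 37 mm wide, lying on the drum's top, its two spring legs round the spindle's neck. Origin: underside, centre of the neck. x points from the neck to the pull eye, which starts roughly towards the robot (up to 45 degrees either way) and overhangs the drum; legs reach 16 mm to -x, the eye end 61 mm to +x. It can turn round the neck.
- clip_eye (a point): Centre of the clip's pull eye at its upper face, 43 mm along the clip's x: a hole right through, 20 mm along x (33 to 53 mm) by 16 mm across. About 8 to 17 N along the clip's x spreads the legs; after 10 to 15 mm they let go with a jump. Some 45 mm out, or sooner by the jump, the clip is past the drum's edge and drops into the pan, flat or leaning on the drum.
- pick: Hooked pick, 0.09 kg: square wooden handle 100 x 20 x 20 mm, a steel shank 8 mm in diameter going on from its +x end, and 105 mm from the handle's centre a straight round pin 6 mm in diameter, square to it, pointing down and ending 35 mm below the handle's axis. Origin: centre of the handle; x along it to the hook; z up, opposite to the pin.
- pick_tip (a point): Lower end of the pick's pin, at (105, 0, -35) mm in the pick's frame.
- stand: Fixed dark wooden stand under the pick: base 120 x 70 x 8 mm, two posts 12 mm thick at 38 mm either side of centre along x (64 mm free between), tops 50 mm high, each with two cheeks 16 mm higher, 30 mm apart, between which the handle lies. Origin: centre of underside; the pick's home is 60 mm above it, pick's x along the stand's x (hook at +x), roughly away from the robot.
- tray: Shallow square plywood tray, fixed, 150 x 150 mm outside, 22 mm high, walls and floor 6 mm thick, empty. Origin: centre of the underside, z up. It and the stand lie one on the robot's left and one on its right, either way round.
- foot: Bystander: turned wooden furniture foot standing on its base, 76 mm across, 80 mm tall. Origin: centre of the underside.
- jar: Bystander: amber glass jar with white cap, 68 mm across, 85 mm tall. Origin: centre of the underside.
- rosette: Bystander: carved wooden rosette block, 80 x 80 x 31 mm. Origin: centre of the underside.
Not all that is in view belongs to the job. Leave any orange or red look-alike of the pick alone.

How it is judged (in metres and radians):
On the way, in this order (a step that is already met when the one before it is completed fails the run):
1. the pick is held and lifted off its stand (contact force between the fingers and pick above 1 N and z of pick in the frame of stand above 0.08 m), for 0.1 s.
2. the clip is pulled out of the groove with the held pick (its centre over 30 mm from the spindle's axis) (contact force between the fingers and pick above 1 N and horizontal distance between clip and sander above 0.03 m), for 0.1 s.
3. the clip lies in the pan and the pick is back on its stand, let go (horizontal distance between clip and sander below 0.13 m and z of any of clip, clip_eye in the frame of sander below 0.05 m and z of pick in the frame of stand between 0.055 and 0.066 m and horizontal distance between pick and stand below 0.018 m and angle between the x axis of pick and the x axis of stand, either way round below 0.2 rad and angle between pick's own z axis and vertical below 0.15 rad and contact force between the fingers and pick below 0.1 N), for 0.2 s.
4. the drum is lifted clear of the spindle (z of drum in the frame of sander above 0.09 m and contact force between the fingers and drum above 1 N), for 0.1 s.
At the end, for the whole second after the job is handed in: Drum upright (within 6 degrees) on the tray's floor; clip in the pan, flat or leaning: its origin or eye under 50 mm high, origin within 130 mm of the axis; pick on both posts of its stand, hook down, within 18 mm and 11 degrees of its home; all let go and at rest (horizontal distance between drum and tray below 0.058 m and z of drum in the frame of tray below 0.012 m and angle between drum's own z axis and vertical below 0.1 rad and not (z of drum in the frame of tray below 0 m) and horizontal distance between clip and sander below 0.13 m and z of any of clip, clip_eye in the frame of sander below 0.05 m and z of pick in the frame of stand between 0.055 and 0.066 m and horizontal distance between pick and stand below 0.018 m and angle between the x axis of pick and the x axis of stand, either way round below 0.2 rad and angle between pick's own z axis and vertical below 0.15 rad and linear speed of each of drum, clip, pick below 0.02 m/s); the robot touches nothing.
It fails at once if the gripper or arm touches the clip (over 1 N) (contact force between any of the fingers, the arm and clip above 1 N).
It fails at once if the drum is let go more than 30 mm above the tray's underside (horizontal distance between drum and tray below 0.1 m and z of drum in the frame of tray above 0.03 m and contact force between the fingers and drum below 0.05 N).
It fails at once if a bystander is shifted by more than 30 mm (distance of any of foot, jar, rosette from where it was at the start of the episode above 0.03 m).
It also fails if it takes over 67 s, if anything falls off the work surface, if the arm or the gripper's body presses on something with over 40 N, if the wrist force passes 120 N, or if a joint passes its speed limit or range.

## Working session

There is one attempt and no reset: what is moved stays moved. The work goes in short steps, Python scripts to look and compute and a tool call to move; the robot and the scene stay as the last step left them, time stands still between calls to the robot, and variables do not carry over. Pictures are saved under pics/ and viewed, at most 10 in all, crops included, and the job is handed in when it is done.

Besides the shell and the picture viewer there is one more tool, called as name(argument=value, ...) on one line, values as JSON. apply_moves: Moves the arm, as the interface text tells. Its arguments: {"type":"object","properties":{"motion":{"type":"array","items":{"type":"array","items":{"type":"array","items":{"type":"number"}}}},"squeeze":{"type":"number"}},"required":["motion"]}

```bash
mkdir -p pics; ls; cat > h.py <<'E'
import numpy as np, cv2
from workcell import bot
def cam(name):
    s=bot.state(); c=bot.read_camera(name)
    if 'rvec' in c:
        R=cv2.Rodrigues(np.array(c['rvec'],float))[0]; t=np.array(c['tvec'],float).ravel()
        c['R']=R.T; c['o']=-R.T@t
    else:
        T=np.array(c['tool_from_camera']); Rw=np.array(s['tcp_rot'])
        c['R']=Rw@T[:3,:3]; c['o']=Rw@T[:3,3]+np.array(s['tool_pos'])
    return c
def plane(c,u,v,z):
    d=c['R']@np.array([(u-c['cx'])/c['fx'],(v-c['cy'])/c['fy'],1]); return c['o']+d*(z-c['o'][2])/d[2]
def cloud(c):
    v,u=np.mgrid[:480,:640]; z=c['z_map']
    p=np.stack([(u-c['cx'])/c['fx']*z,(v-c['cy'])/c['fy']*z,z],-1)@c['R'].T+c['o']
    p[z==0]=np.nan; return p
def save(n,c,im=None): cv2.imwrite('pics/'+n,cv2.cvtColor(c['image'] if im is None else im,cv2.COLOR_RGB2BGR))
E
python3 - <<'E'
from h import *
import pickle
for n in('scene','side'):
    c=cam(n); save(n+'.png',c); pickle.dump(c,open(n+'.pkl','wb')); print(n,c['o'],c['R'][:,2])
print(bot.state()['tcp_rot'])
E
```

```text
pics
scene [1.08501358 0.65695673 0.83839027] [-0.56992515 -0.47401441 -0.67118973]
side [0.25849368 0.69710617 0.82016348] [ 0.20209112 -0.62505254 -0.7539685 ]
[[ 9.20365596e-01  3.91058434e-01 -6.86408782e-04]
 [ 3.91059017e-01 -9.20363581e-01  1.92987347e-03]
 [ 1.22947653e-04 -2.04461549e-03 -9.99997902e-01]]
```

View pics/scene.png

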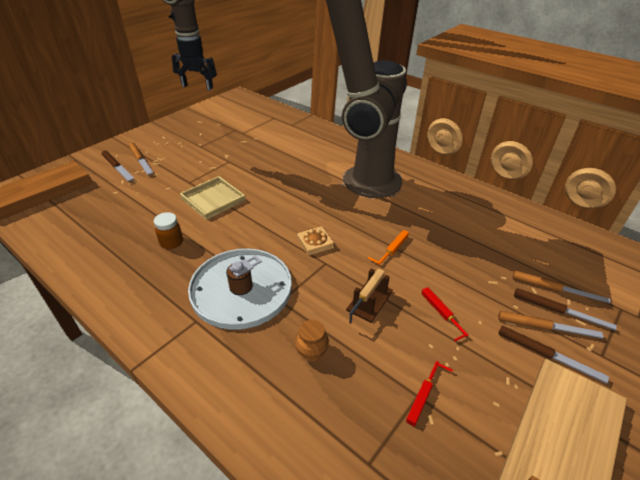

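View pics/side.png

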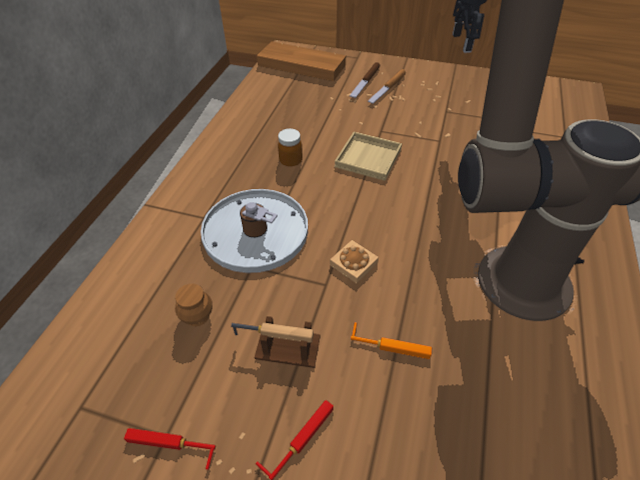

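The scene view shows the pick on its stand at (370,295), the spindle at (240,275) and the tray at (212,197). In the side view they are at (285,332), (255,220) and (368,157). The orange look-alike is at side (395,347) and the red ones are at (170,440) and (300,440). The stand's pick is the one with the wooden handle on dark posts.

```bash
python3 - <<'E'
from h import *
import pickle
S=pickle.load(open('side.pkl','rb'));C=pickle.load(open('scene.pkl','rb'))
for n,c,u,v,z in [('handle hook',S,261,327,.07),('handle rear',S,312,336,.07),('hh',C,365,298,.07),('hr',C,383,275,.07),
 ('tray S',S,368,157,.02),('tray C',C,212,197,.02),('spindle S',S,251,208,.089),('spindle C',C,236,266,.089),('eye S',S,266,215,.072),('eye C',C,249,264,.072),
 ('jar',S,289,134,.085),('foot',S,193,292,.08),('ros',S,354,260,.031)]:
    print(n,plane(c,u,v,z).round(3))
for n,c in(('S',S),('C',C)):
    p=cloud(c); im=c['image'].astype(int)
    # pan rim: height ~22mm around sander, grey
    sat=im.max(-1)-im.min(-1)
    m=(sat<35)&(im.min(-1)>110)&(abs(p[...,2]-.022)<.004)&(p[...,0]>.3)
    q=p[m][:,:2]; (x,y),r=cv2.minEnclosingCircle(q.astype(np.float32)); print(n,'rim',m.sum(),np.median(q,0),x,y,r)
    m=(p[...,2]>.083)&(p[...,2]<.093)&(np.hypot(p[...,0]-x,p[...,1]-y)<.05); print('head',m.sum(),np.nanmean(p[m],0))
    m=(p[...,2]>.067)&(p[...,2]<.080)&(np.hypot(p[...,0]-x,p[...,1]-y)<.09)&(np.hypot(p[...,0]-x,p[...,1]-y)>.025)&(sat<40); q=p[m]; print('clip',m.sum(),q.mean(0))
E
```

```text
handle hook [0.494 0.311 0.07 ]
handle rear [0.396 0.302 0.07 ]
hh [0.503 0.32  0.07 ]
hr [0.414 0.311 0.07 ]
tray S [ 0.423 -0.307  0.02 ]
tray C [ 0.438 -0.318  0.02 ]
spindle S [0.626 0.037 0.089]
spindle C [0.639 0.03  0.089]
eye S [0.592 0.033 0.072]
eye C [0.603 0.036 0.072]
jar [ 0.638 -0.262  0.085]
foot [0.65  0.282 0.08 ]
ros [0.37  0.072 0.031]
S rim 591 [0.62193072 0.05445446] 0.5574484467506409 -0.25579530000686646 0.4209568202495575
head 0 [nan nan nan]
clip 55 [ 0.62300224 -0.23937936  0.07409701]
C rim 642 [0.64805747 0.04879058] 0.6004540920257568 -0.27633023262023926 0.4350256025791168
head 129 [ 0.63085455 -0.26453241  0.08596688]
clip 66 [ 0.64964738 -0.23922038  0.07432102]<stdin>:14: RuntimeWarning: Mean of empty slice
```

apply_moves(motion=[[[0.085, 0.24, -0.19, -0.17, 0.3], [0.085, 0.24, -0.19, -0.17, 0.3], [0.085, 0.24, -0.19, -0.17, 0.3], [0.085, 0.24, -0.19, -0.17, 0.3], [0.085, 0.24, -0.19, -0.17, 0.3], [0.085, 0.24, -0.19, -0.17, 0.3], [0.085, 0.24, -0.19, -0.17, 0.3], [0.085, 0.24, -0.19, -0.17, 0.3]]])

```text
time_s: 0.9
tool_pos: [0.3944, -0.3035, 0.3818]
tcp_rot: [[0.994, 0.108, 0.007], [0.108, -0.994, -0.003], [0.007, 0.004, -1.0]]
contact_force: [0.3, -0.2, 0.4]
finger_gap: 0.0851
grasp_force: 0.0
```

```bash
python3 - <<'E'
from h import *
import pickle
c=cam('wrist'); save('w1.png',c); pickle.dump(c,open('w1.pkl','wb'));s=bot.state();print(s['tool_pos'],s['tcp_rot'],np.array(c['tool_from_camera']).round(3),c['fx'])
p=cloud(c); m=(p[...,2]>.012)&(p[...,2]<.035)&(np.hypot(p[...,0]-.43,p[...,1]+.31)<.12)
n,l,st,ce=cv2.connectedComponentsWithStats(m.astype(np.uint8))
i=1+st[1:,4].argmax(); q=p[l==i]; print(cv2.minAreaRect(q[:,:2].astype(np.float32)*1000), st[i], np.median(q[:,2]))
print('z table median',np.nanmedian(p[...,2]))
E
```

```text
[ 0.39265845 -0.30520215  0.37959667] [[ 0.9943353   0.10623906  0.00325183]
 [ 0.10624862 -0.9943353  -0.00292266]
 [ 0.00292291  0.00325161 -0.99999044]] [[-0.    -0.959 -0.285  0.073]
 [ 1.    -0.    -0.001 -0.   ]
 [ 0.001 -0.285  0.959 -0.167]
 [ 0.     0.     0.     1.   ]] 416.066294101308
((429.33660888671875, -328.1192626953125), (150.0696563720703, 150.22723388671875), 83.29975128173828) [ 270   71  144  147 2595] 0.021402315938616634
z table median 0.00045193598682635727
```

apply_moves(motion=[[[0.085, 0.29, -0.315, 0, 0], [0.085, 0.29, -0.315, 0, 0], [0.085, 0.29, -0.315, 0, 0], [0.085, 0.29, -0.315, 0, 0], [0.085, 0.29, -0.315, 0, 0], [0.085, 0.29, -0.315, 0, 0], [0.085, 0.29, -0.315, 0, 0], [0.085, 0.29, -0.315, 0, 0], [0.085, 0.29, -0.315, 0, 0], [0.085, 0.29, -0.315, 0, 0]]])

```text
time_s: 1.95
tool_pos: [0.6486, 0.0381, 0.3739]
tcp_rot: [[0.995, 0.104, -0.004], [0.104, -0.995, 0.001], [-0.004, -0.001, -1.0]]
contact_force: [-0.0, -0.7, 0.3]
finger_gap: 0.0852
grasp_force: 0.0
```

```bash
python3 - <<'E'
from h import *
import pickle
c=cam('wrist'); save('w2.png',c); pickle.dump(c,open('w2.pkl','wb'));s=bot.state();print(s['tool_pos'],s['tcp_rot'])
p=cloud(c); im=c['image'].astype(int)
d=np.hypot(p[...,0]-.63,p[...,1]-.035)
def blob(m):
    n,l,st,ce=cv2.connectedComponentsWithStats(m.astype(np.uint8)); i=1+st[1:,4].argmax(); return p[l==i],st[i]
q,st=blob((p[...,2]>.018)&(p[...,2]<.027)&(d<.17)); print('rim',cv2.minEnclosingCircle(q[:,:2].astype(np.float32)*1000),st)
q,st=blob((p[...,2]>.084)&(p[...,2]<.095)&(d<.06)); print('head',cv2.minEnclosingCircle(q[:,:2].astype(np.float32)*1000),st,np.median(q[:,2]))
q,st=blob((p[...,2]>.071)&(p[...,2]<.081)&(d<.1)&(im.max(-1)-im.min(-1)<50)); print('clip',cv2.minAreaRect(q[:,:2].astype(np.float32)*1000),st,np.median(q[:,2]))
x0=max(st[0]-60,0);y0=max(st[1]-60,0)
save('w2c.png',c,cv2.resize(c['image'][y0:y0+150,x0:x0+200],None,fx=4,fy=4,interpolation=cv2.INTER_CUBIC));print(x0,y0)
E
```

```text
[0.6475448  0.03617601 0.37434142] [[ 9.94690962e-01  1.02804122e-01 -4.60452999e-03]
 [ 1.02800933e-01 -9.94701520e-01 -9.24682799e-04]
 [-4.67519418e-03  4.46423644e-04 -9.99988972e-01]]
rim ((633.4004516601562, 28.246231079101562), 129.78050231933594) [ 222   75  207  205 2775]
head ((633.3320922851562, 28.401790618896484), 13.989279747009277) [314 182  25  25 473] 0.08835606773195198
clip ((611.0738525390625, 32.09812545776367), (37.064998626708984, 77.45320892333984), 80.44080352783203) [ 301  175   45   70 1136] 0.07298626544984135
241 115
```

View pics/w2c.png

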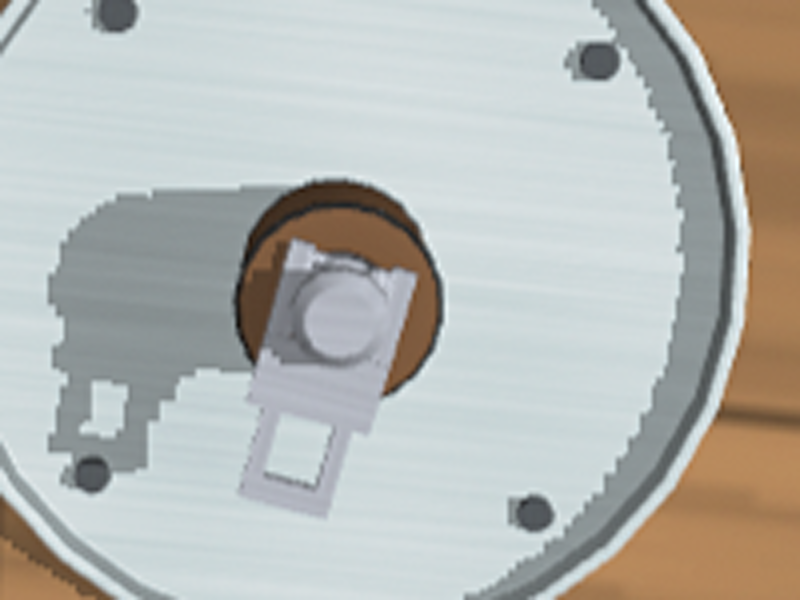

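The clip's eye points towards the robot, at about 170° in world. The eye hole shows at crop (297,450) and the spindle head at (343,318). Next I look at the pick.

apply_moves(motion=[[[0.085, -0.12, -0.29, 0.07, 0], [0.085, -0.12, -0.29, 0.07, 0], [0.085, -0.12, -0.29, 0.07, 0], [0.085, -0.12, -0.29, 0.07, 0], [0.085, -0.12, -0.29, 0.07, 0], [0.085, -0.12, -0.29, 0.07, 0], [0.085, -0.12, -0.29, 0.07, 0], [0.085, -0.12, -0.29, 0.07, 0]]])

```text
time_s: 2.8
tool_pos: [0.4965, 0.3125, 0.3054]
tcp_rot: [[0.995, 0.104, -0.004], [0.104, -0.995, -0.002], [-0.004, 0.002, -1.0]]
contact_force: [0.1, -0.4, 0.2]
finger_gap: 0.0848
grasp_force: 0.0
```

```bash
python3 - <<'E'
from h import *
import pickle
c=cam('wrist'); pickle.dump(c,open('w3.pkl','wb'));s=bot.state();print(s['tool_pos'],s['tcp_rot'])
p=cloud(c); im=c['image'].astype(int)
d=np.hypot(p[...,0]-.45,p[...,1]-.31)
def blob(m):
    n,l,st,ce=cv2.connectedComponentsWithStats(m.astype(np.uint8)); i=1+st[1:,4].argmax(); return p[l==i],st[i]
q,st=blob((p[...,2]>.067)&(p[...,2]<.075)&(d<.15)); print('handle',cv2.minAreaRect(q[:,:2].astype(np.float32)*1000),st,np.median(q[:,2]))
q,st=blob((p[...,2]>.005)&(p[...,2]<.012)&(d<.15)); print('base',cv2.minAreaRect(q[:,:2].astype(np.float32)*1000),st)
q,st=blob((p[...,2]>.055)&(p[...,2]<.0665)&(d<.15)); print('shank?',cv2.minAreaRect(q[:,:2].astype(np.float32)*1000),st)
q,st=blob((p[...,2]>.05)&(d<.15)); x0=max(st[0]-40,0);y0=max(st[1]-30,0)
save('w3c.png',c,cv2.resize(c['image'][y0:y0+220,x0:x0+200],None,fx=2.7,fy=2.7));print(x0,y0)
E
```

```text
[0.49790983 0.3112306  0.30618395] [[ 0.9947633   0.10219244 -0.00163848]
 [ 0.10218831 -0.99476211 -0.00242865]
 [-0.00187808  0.00224849 -0.99999571]]
handle ((450.51678466796875, 304.1856384277344), (101.5002670288086, 19.852825164794922), 7.756234645843506) [ 310  184   22   97 1830] 0.06972807572644113
base ((447.88677978515625, 325.4962158203125), (121.18106842041016, 30.2258243560791), 5.903651237487793) [ 288  166   28  103 1553]
shank? ((527.0308837890625, 314.9599304199219), (60.21052551269531, 18.901470184326172), 8.225971221923828) [310 124  20  64 526]
0 275
```

View pics/w3c.png

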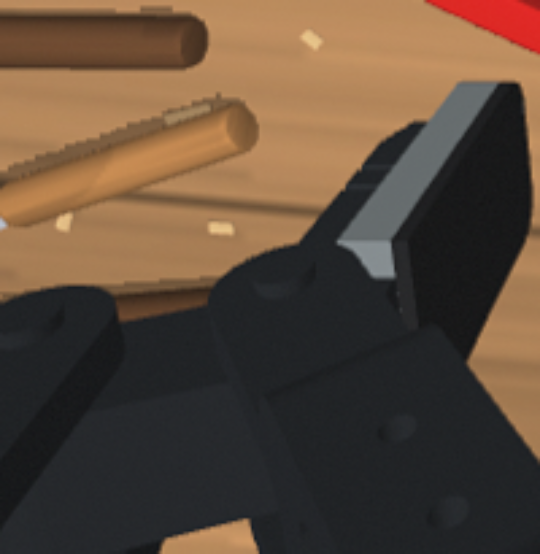

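The crop landed on the gripper instead of the pick, so I cut it again around the handle at (321,232).

```bash
python3 - <<'E'
from h import *
import pickle
c=pickle.load(open('w3.pkl','rb'))
save('w3d.png',c,cv2.resize(c['image'][100:300,230:420],None,fx=3,fy=3))
E
```

```text
(no output)
```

View pics/w3d.png

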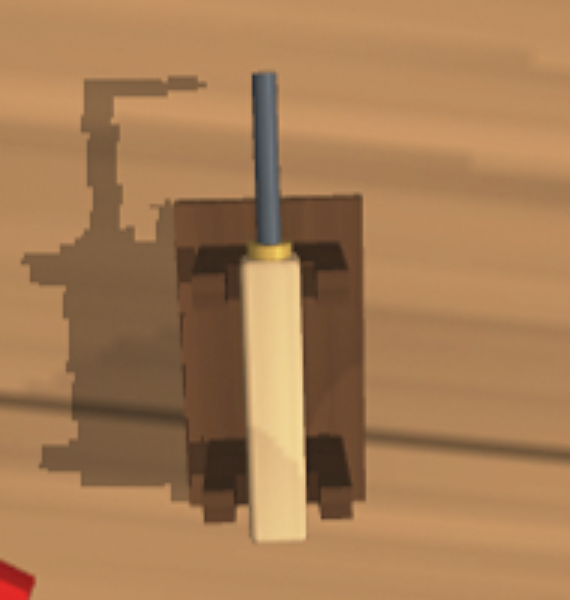

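The crop shows the wooden-handled pick between its posts: handle centre at crop (275,400), shank going up to (265,75). The handle centre works out at (0.4505, 0.304) with yaw 7.8°. This is the wooden-handled pick on the dark stand. The orange and red ones lie on the bench.

apply_moves(motion=[[[0.085, -0.048, 0.002, 0.05, -0.033], [0.085, -0.048, 0.002, 0.1, -0.033], [0.085, -0.048, 0.002, 0.15, -0.033], [0.085, -0.048, 0.002, 0.19, -0.033], [0.085, -0.048, 0.002, 0.22, -0.033], [0.085, -0.048, 0.002, 0.24, -0.033], [0.085, -0.048, 0.002, 0.251, -0.033], [0.085, -0.048, 0.002, 0.251, -0.033]]])

```text
time_s: 3.65
tool_pos: [0.451, 0.3035, 0.0552]
tcp_rot: [[0.991, 0.132, -0.002], [0.132, -0.991, -0.002], [-0.003, 0.002, -1.0]]
contact_force: [-0.1, -0.3, 0.5]
finger_gap: 0.0851
grasp_force: 0.0
```

apply_moves(motion=[[[0.015, 0, 0, 0, 0], [0.015, 0, 0, 0, 0], [0.015, 0, 0, 0, 0], [0.015, 0, 0, 0, 0], [0.015, 0, 0, 0, 0], [0.015, 0, 0, 0, 0]]], squeeze=110)

```text
time_s: 4.25
tool_pos: [0.4511, 0.3059, 0.0567]
tcp_rot: [[0.991, 0.135, 0.0], [0.135, -0.991, 0.0], [0.0, -0.0, -1.0]]
contact_force: [0.6, -0.6, -1.0]
finger_gap: 0.015
grasp_force: 0.0
```

```bash
python3 - <<'E'
from h import *
s=bot.state(); print(s['finger_gap'],s['grasp_force'],s['tool_pos'])
c=cam('wrist'); d=cam('side')
im=np.hstack([cv2.resize(c['image'][200:480,180:460],(400,400)),cv2.resize(d['image'][270:400,200:330],(400,400))])
save('g1.png',c,im)
E
```

```text
0.015018852459470437 0.0 [0.45108971 0.30594987 0.05674557]
```

View pics/g1.png

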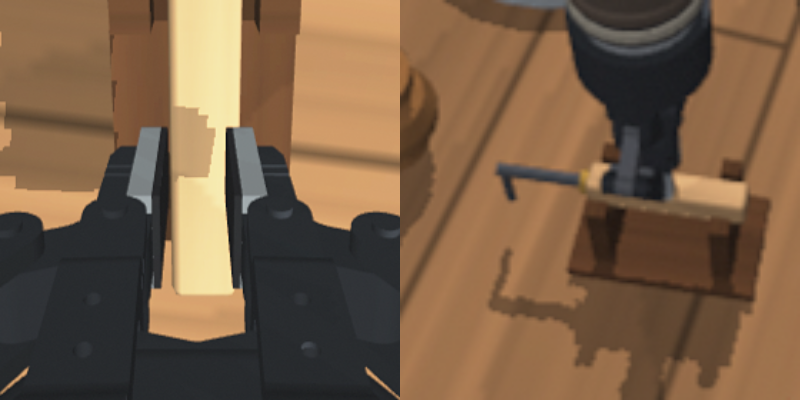

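The pads straddle the handle at g1 (150,190) and (245,190) but don't yet touch it. I'll close fully.

apply_moves(motion=[[[0.0, 0, 0, 0, 0], [0.0, 0, 0, 0, 0], [0.0, 0, 0, 0, 0], [0.0, 0, 0, 0, 0], [0.0, 0, 0, 0, 0]]], squeeze=110)

```text
time_s: 4.85
tool_pos: [0.4511, 0.3058, 0.0565]
tcp_rot: [[0.991, 0.134, -0.0], [0.134, -0.991, 0.0], [-0.0, -0.0, -1.0]]
contact_force: [0.6, 0.5, -0.0]
finger_gap: 0.0001
grasp_force: 0.0
```

```bash
python3 - <<'E'
from h import *
s=bot.state(); print(s['finger_gap'],s['grasp_force'],s['contact_force'])
c=cam('wrist'); d=cam('scene')
im=np.hstack([cv2.resize(c['image'][200:480,180:460],(400,400)),cv2.resize(d['image'][230:340,320:430],(400,400))])
save('g2.png',c,im)
p=cloud(c)
for v in(270,330,370,395): print(v,[(u,p[v,u].round(3).tolist()) for u in(280,300,322,345,360)])
E
```

```text
7.449452931069743e-05 0.0 [ 0.5794522   0.46567092 -0.01665565]
270 [(280, [0.437, 0.325, 0.008]), (300, [0.463, 0.315, 0.07]), (322, [0.464, 0.306, 0.07]), (345, [0.465, 0.297, 0.069]), (360, [0.443, 0.281, 0.008])]
330 [(280, [0.458, 0.319, 0.108]), (300, [0.462, 0.313, 0.115]), (322, [0.463, 0.306, 0.114]), (345, [0.459, 0.299, 0.106]), (360, [0.461, 0.294, 0.108])]
370 [(280, [0.462, 0.317, 0.135]), (300, [0.463, 0.312, 0.136]), (322, [0.451, 0.305, 0.117]), (345, [0.464, 0.301, 0.135]), (360, [0.465, 0.298, 0.135])]
395 [(280, [0.467, 0.316, 0.151]), (300, [0.464, 0.312, 0.146]), (322, [0.443, 0.304, 0.118]), (345, [0.469, 0.303, 0.15]), (360, [0.469, 0.3, 0.15])]
```

View pics/g2.png

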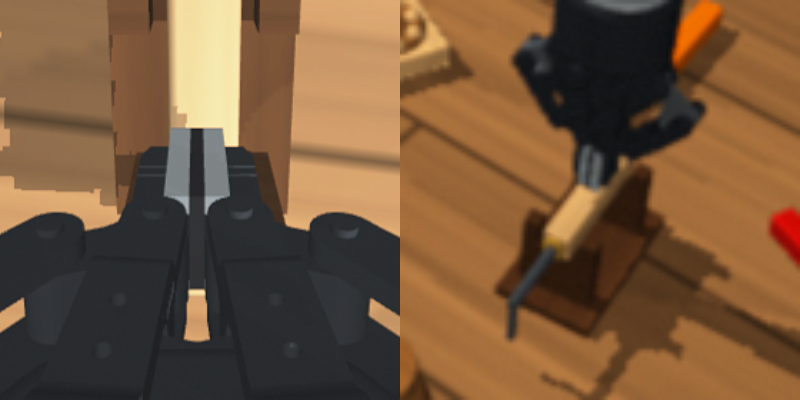

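The gripper closed above the handle, with the tips at g2 (197,130). I'll measure where the tips really are.

```bash
python3 - <<'E'
from h import *
print(bot.tips_ahead, [a for a in dir(bot) if a[0]!='_'])
s=bot.state(); R=np.array(s['tcp_rot']);t=np.array(s['tool_pos'])
c=cam('wrist'); p=cloud(c)
for v in range(280,345,5): print(v,((p[v,[308,332]]-t)@R).round(4).tolist(),p[v,[308,332],2].round(3))
E
```

```text
0.014 ['IKError', 'read_camera', 'sign_off', 'state', 'tips_ahead']
280 [[0.0093, -0.0041, -0.0142], [0.0091, 0.0054, -0.0138]] [0.071 0.07 ]
285 [[0.007, -0.0041, -0.0138], [0.007, 0.0054, -0.0139]] [0.07 0.07]
290 [[0.0118, -0.0037, -0.0294], [0.0117, 0.0049, -0.0292]] [0.086 0.086]
295 [[0.0117, -0.0037, -0.0333], [0.0117, 0.0047, -0.0333]] [0.09 0.09]
300 [[0.0119, -0.0036, -0.0378], [0.0115, 0.0046, -0.037]] [0.094 0.093]
305 [[0.0118, -0.0035, -0.0415], [0.0116, 0.0045, -0.0411]] [0.098 0.098]
310 [[0.0119, -0.0034, -0.0453], [0.0117, 0.0043, -0.0449]] [0.102 0.101]
315 [[0.0118, -0.0033, -0.0485], [0.0117, 0.0042, -0.0483]] [0.105 0.105]
320 [[0.0116, -0.0033, -0.0513], [0.0116, 0.0041, -0.0513]] [0.108 0.108]
325 [[0.0115, -0.0032, -0.0543], [0.0115, 0.004, -0.0543]] [0.111 0.111]
330 [[0.012, -0.0031, -0.0581], [0.0116, 0.0039, -0.0574]] [0.115 0.114]
335 [[0.0113, -0.0031, -0.0598], [0.0119, 0.0038, -0.0608]] [0.116 0.117]
340 [[0.0107, -0.003, -0.0615], [0.0125, 0.0037, -0.0646]] [0.118 0.121]
```

The tips sit about 27 mm behind the reported TCP, not 14 mm ahead of it, so the true grasp point is about 41 mm farther back than stated. I'll open, go 42 mm lower and grip again.

apply_moves(motion=[[[0.085, 0, 0, 0, 0], [0.085, 0, 0, 0, 0], [0.085, 0, 0, 0, 0], [0.085, 0, 0, 0, 0], [0.085, 0, 0, 0.01, 0], [0.085, 0, 0, 0.02, 0], [0.085, 0, 0, 0.03, 0], [0.085, 0, 0, 0.038, 0], [0.085, 0, 0, 0.042, 0], [0.085, 0, 0, 0.042, 0]]])

```text
time_s: 6.0
tool_pos: [0.4503, 0.3053, 0.0133]
tcp_rot: [[0.991, 0.134, -0.002], [0.134, -0.991, -0.001], [-0.002, 0.001, -1.0]]
contact_force: [0.4, -0.0, -0.6]
finger_gap: 0.0849
grasp_force: 0.0
```

apply_moves(motion=[[[0.0, 0, 0, 0, 0], [0.0, 0, 0, 0, 0], [0.0, 0, 0, 0, 0], [0.0, 0, 0, 0, 0], [0.0, 0, 0, 0, 0], [0.0, 0, 0, 0, 0], [0.0, 0, 0, 0, 0]]], squeeze=110)

```text
time_s: 6.7
tool_pos: [0.4516, 0.3061, 0.0151]
tcp_rot: [[0.991, 0.134, 0.001], [0.134, -0.991, 0.001], [0.001, -0.0, -1.0]]
contact_force: [0.0, -0.8, 4.4]
finger_gap: 0.0188
grasp_force: 107.7
```

apply_moves(motion=[[[0.0, 0, 0, -0.02, 0], [0.0, 0, 0, -0.06, 0], [0.0, 0, 0, -0.1, 0], [0.0, 0, 0, -0.14, 0], [0.0, 0, 0, -0.15, 0], [0.0, 0, 0, -0.15, 0], [0.0, 0, 0, -0.15, 0]]])

```text
time_s: 7.4
tool_pos: [0.4497, 0.305, 0.1626]
tcp_rot: [[0.991, 0.134, -0.003], [0.134, -0.991, -0.002], [-0.003, 0.001, -1.0]]
contact_force: [0.1, 0.9, -1.7]
finger_gap: 0.0183
grasp_force: 107.3
```

```bash
cat > pk.py <<'E'
from h import *
s=bot.state(); R=np.array(s['tcp_rot']);t=np.array(s['tool_pos'])
c=cam('wrist'); p=(cloud(c)-t)@R
m=(abs(p[...,1])<.015)&(p[...,2]<.0)&(p[...,2]>-.08)&(p[...,0]>.02)&(p[...,0]<.14)
n,l,st,ce=cv2.connectedComponentsWithStats(m.astype(np.uint8)); i=1+st[1:,4].argmax()
q=p[l==i]; print(st[i]); print('pose',t.round(4),R[:,0].round(3),s['grasp_force'])
for a in(.025,.035,.045,.06,.07,.08,.09,.1,.105,.11):
    k=q[abs(q[:,0]-a)<.003]
    if len(k): print(a,len(k),'y',np.median(k[:,1]).round(4),'top z',np.percentile(k[:,2],10).round(4))
print('xmax',q[:,0].max())
E
python3 pk.py
```

```text
[  283     0    71   302 12852]
pose [0.4497 0.305  0.1626] [ 0.991  0.134 -0.003] 107.33538866043091
0.025 1275 y -0.0002 top z -0.0556
0.035 1372 y -0.0002 top z -0.0556
0.045 1663 y -0.0002 top z -0.0553
0.06 590 y -0.0002 top z -0.0493
0.07 640 y 0.0001 top z -0.0492
0.08 688 y 0.0001 top z -0.0494
0.09 752 y -0.0002 top z -0.0495
0.1 459 y 0.0001 top z -0.0493
xmax 0.10089913803304357
```

apply_moves(motion=[[[0.0, 0.004, 0.05, 0, 0.1], [0.0, 0.004, 0.1, 0, 0.2], [0.0, 0.004, 0.15, 0, 0.3], [0.0, 0.004, 0.2, 0, 0.302], [0.0, 0.004, 0.24, 0, 0.302], [0.0, 0.004, 0.255, 0.03, 0.302], [0.0, 0.004, 0.255, 0.06, 0.302], [0.0, 0.004, 0.255, 0.075, 0.302], [0.0, 0.004, 0.255, 0.075, 0.302], [0.0, 0.004, 0.255, 0.075, 0.302]]])

```text
time_s: 8.45
tool_pos: [0.4878, 0.0536, 0.0879]
tcp_rot: [[0.986, -0.166, -0.004], [-0.166, -0.986, -0.0], [-0.004, 0.001, -1.0]]
contact_force: [0.4, 0.3, -0.9]
finger_gap: 0.0185
grasp_force: 107.7
```

```bash
python3 - <<'E'
from h import *
s=bot.state(); R=np.array(s['tcp_rot']);t=np.array(s['tool_pos']); print(t,R[:,0])
tip=t+R@[.1045,0,-.0105]; print('tip est',tip,'eye .5909 .0354')
ims=[]
for n in('scene','side'):
    c=cam(n)
    def px(P): 
        q=c['R'].T@(np.array(P)-c['o']); return c['fx']*q[0]/q[2]+c['cx'],c['fy']*q[1]/q[2]+c['cy']
    u,v=map(int,px([.5909,.0354,.073])); im=c['image'][v-35:v+35,u-35:u+35]; im=cv2.resize(im,(400,400),interpolation=cv2.INTER_CUBIC)
    a,b=px(tip); cv2.circle(im,(int((a-u+35)*40/7),int((b-v+35)*40/7)),4,(255,0,0),1)
    a,b=px([.5909,.0354,.073]); cv2.circle(im,(int((a-u+35)*40/7),int((b-v+35)*40/7)),4,(0,255,0),1)
    ims.append(im)
save('hov.png',c,np.hstack(ims))
E
```

```text
[0.48784165 0.0535698  0.08788077] [ 0.98604641 -0.16642989 -0.00368264]
tip est [0.59092287 0.03617882 0.09799586] eye .5909 .0354
```

View pics/hov.png

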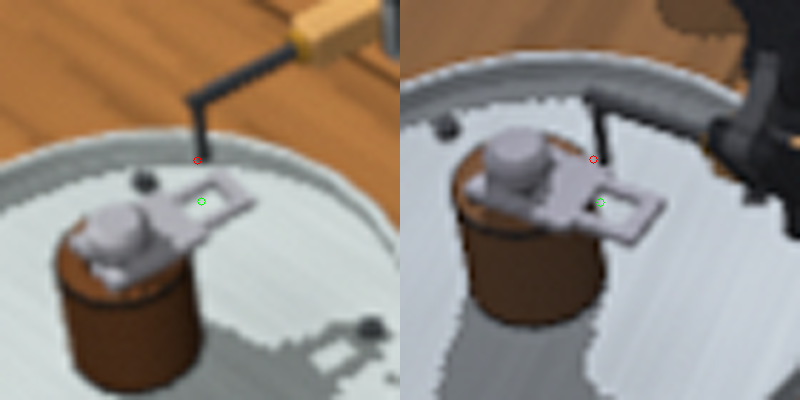

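The scene half shows the tip at (203,157) over the eye at (210,200). The side half shows the tip at (603,162) over the eye at (618,208). Alignment is within about 2 mm, so I'll shift 2 mm towards the robot and lower the pin.

apply_moves(motion=[[[0.0, -0.002, 0, 0.01, 0], [0.0, -0.002, 0, 0.02, 0], [0.0, -0.002, 0, 0.03, 0], [0.0, -0.002, 0, 0.038, 0], [0.0, -0.002, 0, 0.041, 0], [0.0, -0.002, 0, 0.041, 0], [0.0, -0.002, 0, 0.041, 0]]])

```text
time_s: 9.25
tool_pos: [0.4875, 0.0539, 0.0485]
tcp_rot: [[0.986, -0.166, 0.0], [-0.166, -0.986, 0.0], [0.0, -0.0, -1.0]]
contact_force: [0.6, -0.6, -1.2]
finger_gap: 0.018
grasp_force: 107.6
```

apply_moves(motion=[[[0.0, -0.004, 0, 0, 0], [0.0, -0.008, 0, 0, 0], [0.0, -0.011, 0, 0, 0], [0.0, -0.014, 0, 0, 0], [0.0, -0.014, 0, 0, 0]]])

```text
time_s: 9.75
tool_pos: [0.4792, 0.056, 0.0508]
tcp_rot: [[0.986, -0.166, 0.013], [-0.166, -0.986, -0.001], [0.013, -0.002, -1.0]]
contact_force: [6.8, -2.0, -1.1]
finger_gap: 0.0184
grasp_force: 107.6
```

apply_moves(motion=[[[0.0, -0.003, 0, 0, 0], [0.0, -0.006, 0, 0, 0], [0.0, -0.009, 0, 0, 0], [0.0, -0.012, 0, 0, 0], [0.0, -0.012, 0, 0, 0]]])

```text
time_s: 10.25
tool_pos: [0.4668, 0.0581, 0.0509]
tcp_rot: [[0.986, -0.166, 0.011], [-0.166, -0.986, -0.0], [0.011, -0.002, -1.0]]
contact_force: [1.2, -1.2, -0.9]
finger_gap: 0.0188
grasp_force: 107.6
```

apply_moves(motion=[[[0.0, -0.005, 0, 0, 0], [0.0, -0.01, 0, 0, 0], [0.0, -0.015, 0, 0, 0], [0.0, -0.02, 0, 0, 0], [0.0, -0.025, 0, 0, 0], [0.0, -0.03, 0, 0, 0], [0.0, -0.033, 0, 0, 0], [0.0, -0.033, 0, 0, 0]]])

```text
time_s: 11.05
tool_pos: [0.4285, 0.0638, 0.0484]
tcp_rot: [[0.986, -0.166, -0.001], [-0.166, -0.986, -0.0], [-0.001, 0.0, -1.0]]
contact_force: [0.5, 0.6, -1.0]
finger_gap: 0.0185
grasp_force: 107.6
```

```bash
python3 - <<'E'
from h import *
ims=[]
for n in('scene','side'):
    c=cam(n)
    q=c['R'].T@(np.array([.57,.04,.05])-c['o']); u,v=int(c['fx']*q[0]/q[2]+c['cx']),int(c['fy']*q[1]/q[2]+c['cy'])
    ims.append(cv2.resize(c['image'][v-50:v+50,u-50:u+50],(400,400),interpolation=cv2.INTER_CUBIC))
save('pull.png',c,np.hstack(ims))
E
```

```text
(no output)
```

View pics/pull.png

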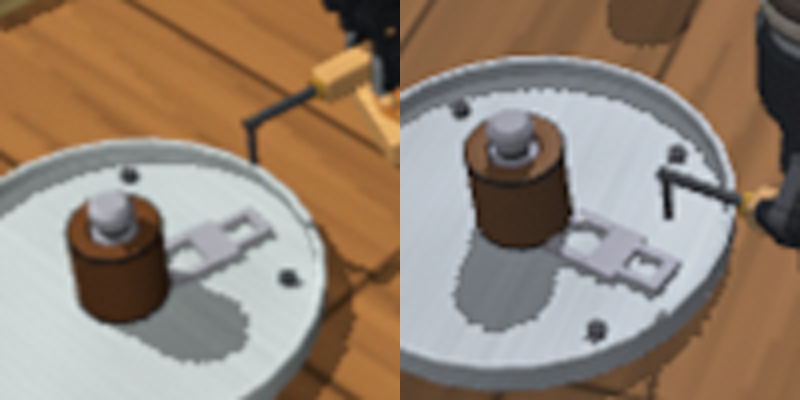

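The clip lies flat in the pan, at (215,245) in the scene half and (620,250) in the side half, and the pin is clear of it. The pick goes back to its stand.

apply_moves(motion=[[[0.0, 0, 0, -0.045, 0], [0.0, 0, 0, -0.09, 0], [0.0, -0.004, -0.04, -0.115, -0.1], [0.0, -0.01, -0.09, -0.115, -0.2], [0.0, -0.018, -0.14, -0.115, -0.302], [0.0, -0.018, -0.19, -0.115, -0.302], [0.0, -0.018, -0.23, -0.115, -0.302], [0.0, -0.018, -0.242, -0.115, -0.302], [0.0, -0.018, -0.242, -0.115, -0.302], [0.0, -0.018, -0.242, -0.115, -0.302]]])

```text
time_s: 12.15
tool_pos: [0.4511, 0.3043, 0.1629]
tcp_rot: [[0.991, 0.135, -0.001], [0.135, -0.991, -0.002], [-0.002, 0.001, -1.0]]
contact_force: [-0.0, -0.0, -0.8]
finger_gap: 0.0184
grasp_force: 107.9
```

```bash
python3 pk.py
```

```text
[  283     0    71   303 12856]
pose [0.4511 0.3043 0.1629] [ 0.991  0.135 -0.002] 107.93418645858765
0.025 1281 y -0.0002 top z -0.0556
0.035 1378 y -0.0002 top z -0.0556
0.045 1655 y -0.0002 top z -0.0553
0.06 586 y -0.0002 top z -0.0494
0.07 637 y 0.0001 top z -0.0493
0.08 696 y -0.0002 top z -0.0494
0.09 749 y -0.0002 top z -0.0494
0.1 446 y 0.0001 top z -0.0493
xmax 0.10095486195305006
```

apply_moves(motion=[[[0.0, 0, -0.001, 0.04, 0], [0.0, 0, -0.001, 0.08, 0], [0.0, 0, -0.001, 0.11, 0], [0.0, 0, -0.001, 0.13, 0], [0.0, 0, -0.001, 0.14, 0], [0.0, 0, -0.001, 0.146, 0], [0.0, 0, -0.001, 0.148, 0], [0.0, 0, -0.001, 0.148, 0]]])

```text
time_s: 13.0
tool_pos: [0.4524, 0.3065, 0.0164]
tcp_rot: [[0.991, 0.134, 0.001], [0.134, -0.991, 0.001], [0.002, -0.001, -1.0]]
contact_force: [0.1, -0.1, -1.3]
finger_gap: 0.0186
grasp_force: 107.9
```

apply_moves(motion=[[[0.0, 0, 0, 0.001, 0], [0.03, 0, 0, 0.001, 0], [0.085, 0, 0, 0.001, 0], [0.085, 0, 0, 0.001, 0], [0.085, 0, 0, 0.001, 0], [0.085, 0, 0, 0.001, 0], [0.085, 0, 0, 0.001, 0]]])

```text
time_s: 13.7
tool_pos: [0.4515, 0.3064, 0.0145]
tcp_rot: [[0.991, 0.134, -0.0], [0.134, -0.991, 0.0], [-0.0, -0.0, -1.0]]
contact_force: [-0.5, -0.6, -0.5]
finger_gap: 0.0852
grasp_force: 0.0
```

apply_moves(motion=[[[0.085, 0, 0, -0.04, 0], [0.085, 0, 0, -0.09, 0], [0.085, 0, 0, -0.14, 0], [0.085, 0.02, 0, -0.19, 0], [0.085, 0.045, 0, -0.24, 0], [0.085, 0.045, 0, -0.28, 0], [0.085, 0.045, 0, -0.28, 0], [0.085, 0.045, 0, -0.28, 0]]])

```text
time_s: 14.5
tool_pos: [0.4971, 0.3128, 0.2964]
tcp_rot: [[0.991, 0.134, 0.003], [0.134, -0.991, 0.002], [0.004, -0.001, -1.0]]
contact_force: [-0.1, 0.1, -0.5]
finger_gap: 0.0854
grasp_force: 0.0
```

```bash
python3 - <<'E'
from h import *
c=cam('wrist');s=bot.state();print(s['tool_pos'],s['tcp_rot'])
p=cloud(c); d=np.hypot(p[...,0]-.45,p[...,1]-.31)
def blob(m):
    n,l,st,ce=cv2.connectedComponentsWithStats(m.astype(np.uint8)); i=1+st[1:,4].argmax(); return p[l==i],st[i]
q,st=blob((p[...,2]>.067)&(p[...,2]<.075)&(d<.15)); print('handle',cv2.minAreaRect(q[:,:2].astype(np.float32)*1000),st,np.median(q[:,2]))
E
```

```text
[0.49570912 0.31219273 0.29408478] [[ 9.90935098e-01  1.34340159e-01 -5.94041105e-04]
 [ 1.34340035e-01 -9.90935263e-01 -2.42928591e-04]
 [-6.21291344e-04  1.60922964e-04 -9.99999794e-01]]
handle ((453.0348205566406, 307.2665710449219), (103.31436920166016, 19.66466522216797), 7.334969520568848) [ 308  184   21  101 1929] 0.06969311568399739
```

The pick is home within 3 mm and 0.5°. Now the drum.

apply_moves(motion=[[[0.085, 0.098, 0.3, 0, 0.134], [0.085, 0.098, 0.3, 0, 0.134], [0.085, 0.098, 0.3, 0, 0.134], [0.085, 0.098, 0.3, 0, 0.134], [0.085, 0.098, 0.3, 0, 0.134], [0.085, 0.098, 0.3, 0, 0.134], [0.085, 0.098, 0.3, 0, 0.134], [0.085, 0.098, 0.3, 0.05, 0.134], [0.085, 0.098, 0.3, 0.05, 0.134], [0.085, 0.098, 0.3, 0.05, 0.134]]])

```text
time_s: 15.55
tool_pos: [0.6308, 0.0291, 0.2413]
tcp_rot: [[1.0, 0.001, -0.008], [0.001, -1.0, 0.001], [-0.008, -0.001, -1.0]]
contact_force: [-0.4, 0.9, 1.1]
finger_gap: 0.0852
grasp_force: 0.0
```

```bash
python3 - <<'E'
from h import *
s=bot.state();print(s['tool_pos'],s['tcp_rot'])
c=cam('wrist')
p=cloud(c); d=np.hypot(p[...,0]-.6333,p[...,1]-.0283); im=c['image'].astype(int)
q=p[(p[...,2]>.083)&(p[...,2]<.095)&(d<.03)]; print('head',cv2.minEnclosingCircle(q[:,:2].astype(np.float32)*1000))
m=(p[...,2]>.063)&(p[...,2]<.073)&(d<.05); q=p[m]; print('drum top',cv2.minEnclosingCircle(q[:,:2].astype(np.float32)*1000),np.median(q[:,2]))
q=p[(p[...,2]>.0108)&(p[...,2]<.06)&(d<.11)&(d>.034)]; print('clip',len(q),np.nanmin(q,0),np.nanmax(q,0),np.median(q,0))
E
```

```text
[0.63084842 0.02909237 0.24131382] [[ 9.99970147e-01  1.43590464e-03 -7.59229925e-03]
 [ 1.44024666e-03 -9.99998802e-01  5.66462278e-04]
 [-7.59147677e-03 -5.77380151e-04 -9.99971018e-01]]
head ((633.15234375, 28.167522430419922), 13.993220329284668)
drum top ((633.2809448242188, 28.21626853942871), 30.417831420898438) 0.06788449502026023
clip 1801 [ 0.52830481 -0.07354928  0.01081166] [0.71287701 0.10931317 0.01516247] [0.56716433 0.04621449 0.01271519]
```

apply_moves(motion=[[[0.085, 0.002, 0.001, 0.04, 0], [0.085, 0.002, 0.001, 0.08, 0], [0.085, 0.002, 0.001, 0.12, 0], [0.085, 0.002, 0.001, 0.15, 0], [0.085, 0.002, 0.001, 0.15, 0]]])

```text
time_s: 16.1
tool_pos: [0.6324, 0.0285, 0.0913]
tcp_rot: [[1.0, 0.002, -0.008], [0.002, -1.0, 0.0], [-0.008, -0.0, -1.0]]
contact_force: [-1.0, -0.0, -0.3]
finger_gap: 0.0847
grasp_force: 0.0
```

apply_moves(motion=[[[0.085, 0, 0, 0.02, 0], [0.085, 0, 0, 0.04, 0], [0.085, 0, 0, 0.055, 0], [0.085, 0, 0, 0.068, 0], [0.085, 0, 0, 0.078, 0], [0.085, 0, 0, 0.084, 0], [0.085, 0, 0, 0.089, 0], [0.085, 0, 0, 0.089, 0]]])

```text
time_s: 16.9
tool_pos: [0.6352, 0.0273, 0.005]
tcp_rot: [[1.0, 0.001, -0.001], [0.001, -1.0, 0.0], [-0.001, -0.0, -1.0]]
contact_force: [-1.0, -0.2, -0.7]
finger_gap: 0.0852
grasp_force: 0.0
```

apply_moves(motion=[[[0.04, 0, 0, 0, 0], [0.04, 0, 0, 0, 0], [0.04, 0, 0, 0, 0], [0.04, 0, 0, 0, 0], [0.04, 0, 0, 0, 0]]], squeeze=50)

```text
time_s: 17.4
tool_pos: [0.6367, 0.0272, 0.0065]
tcp_rot: [[1.0, 0.001, 0.002], [0.001, -1.0, -0.0], [0.002, 0.0, -1.0]]
contact_force: [0.1, -0.2, 4.0]
finger_gap: 0.0597
grasp_force: 54.3
```

apply_moves(motion=[[[0.04, 0, 0, -0.01, 0], [0.04, 0, 0, -0.03, 0], [0.04, 0, 0, -0.05, 0], [0.04, 0, 0, -0.07, 0], [0.04, 0, 0, -0.1, 0], [0.04, 0, 0, -0.14, 0], [0.04, 0, 0, -0.16, 0], [0.04, 0, 0, -0.16, 0], [0.04, 0, 0, -0.16, 0]]])

```text
time_s: 18.3
tool_pos: [0.6347, 0.0273, 0.1649]
tcp_rot: [[1.0, 0.001, -0.001], [0.001, -1.0, -0.0], [-0.001, 0.0, -1.0]]
contact_force: [-0.3, -0.5, -1.1]
finger_gap: 0.0598
grasp_force: 55.6
```

apply_moves(motion=[[[0.04, -0.022, 0.04, 0, 0], [0.04, -0.045, 0.08, 0, 0], [0.04, -0.068, 0.12, 0, 0], [0.04, -0.09, 0.16, 0, 0], [0.04, -0.113, 0.2, 0, 0], [0.04, -0.136, 0.24, 0, 0], [0.04, -0.158, 0.28, 0, 0], [0.04, -0.18, 0.32, 0, 0], [0.04, -0.202, 0.356, 0, 0], [0.04, -0.202, 0.356, 0, 0]]])

```text
time_s: 19.3
tool_pos: [0.4296, -0.3317, 0.1627]
tcp_rot: [[1.0, -0.005, -0.005], [-0.005, -1.0, 0.001], [-0.005, -0.001, -1.0]]
contact_force: [1.5, 0.5, -1.1]
finger_gap: 0.0594
grasp_force: 55.6
```

```bash
python3 - <<'E'
from h import *
s=bot.state();print(s['tool_pos'],s['tcp_rot'],s['grasp_force'])
c=cam('wrist'); d=cam('side')
save('dr.png',c,np.hstack([cv2.resize(c['image'],(400,300)),cv2.resize(d['image'][60:240,250:490],(400,300))]))
E
```

```text
[ 0.42958839 -0.33169155  0.16272902] [[ 0.99997673 -0.00469297 -0.00495199]
 [-0.00468651 -0.99998815  0.00131591]
 [-0.00495811 -0.00129267 -0.99998687]] 55.57169705629349
```

View pics/dr.png

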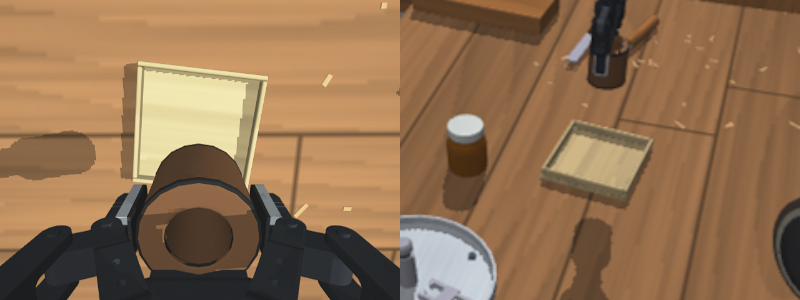

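The drum is held upright over the tray, at (605,65) in the side half. I'll lower it now.

apply_moves(motion=[[[0.04, 0.003, -0.002, 0.04, 0], [0.04, 0.003, -0.002, 0.08, 0], [0.04, 0.003, -0.002, 0.11, 0], [0.04, 0.003, -0.002, 0.13, 0], [0.04, 0.003, -0.002, 0.142, 0], [0.04, 0.003, -0.002, 0.149, 0], [0.04, 0.003, -0.002, 0.153, 0], [0.04, 0.003, -0.002, 0.156, 0], [0.04, 0.003, -0.002, 0.156, 0]]])

```text
time_s: 20.3
tool_pos: [0.4374, -0.3272, 0.01]
tcp_rot: [[1.0, 0.001, 0.001], [0.001, -1.0, -0.001], [0.001, 0.001, -1.0]]
contact_force: [-0.3, 0.1, -1.4]
finger_gap: 0.0597
grasp_force: 55.6
```

apply_moves(motion=[[[0.04, 0, 0, 0.002, 0], [0.04, 0, 0, 0.004, 0], [0.04, 0, 0, 0.005, 0], [0.04, 0, 0, 0.006, 0], [0.04, 0, 0, 0.006, 0]]])

```text
time_s: 20.8
tool_pos: [0.4369, -0.327, 0.0045]
tcp_rot: [[1.0, 0.001, -0.0], [0.001, -1.0, 0.0], [-0.0, -0.0, -1.0]]
contact_force: [-2.0, 1.2, 5.4]
finger_gap: 0.0594
grasp_force: 56.2
```

Contact with the tray floor shows at the expected height. I'll release and retreat.

apply_moves(motion=[[[0.065, 0, 0, 0, 0], [0.085, 0, 0, 0, 0], [0.085, 0, 0, 0, 0], [0.085, 0, 0, 0, 0], [0.085, 0, 0, 0, 0]]])

```text
time_s: 21.3
tool_pos: [0.4368, -0.3268, 0.0034]
tcp_rot: [[1.0, 0.001, -0.0], [0.001, -1.0, 0.0], [-0.0, -0.0, -1.0]]
contact_force: [-0.6, 0.2, 0.3]
finger_gap: 0.0851
grasp_force: 0.0
```

apply_moves(motion=[[[0.085, 0, 0, -0.02, 0], [0.085, 0, 0, -0.05, 0], [0.085, 0, 0, -0.1, 0], [0.085, 0, 0, -0.15, 0], [0.085, 0, 0, -0.2, 0], [0.085, 0, 0, -0.25, 0], [0.085, 0, 0, -0.25, 0], [0.085, 0, 0, -0.25, 0], [0.085, 0, 0, -0.25, 0]]])

```text
time_s: 22.2
tool_pos: [0.4359, -0.326, 0.2519]
tcp_rot: [[1.0, 0.001, -0.002], [0.001, -1.0, 0.002], [-0.002, -0.002, -1.0]]
contact_force: [0.9, 0.1, -0.7]
finger_gap: 0.0851
grasp_force: 0.0
```

```bash
python3 - <<'E'
from h import *
c=cam('wrist'); p=cloud(c); d=np.hypot(p[...,0]-.4293,p[...,1]+.328)
q=p[(p[...,2]>.045)&(p[...,2]<.09)&(d<.07)]; t=q[q[:,2]>.062]
print('drum top',cv2.minEnclosingCircle(t[:,:2].astype(np.float32)*1000),np.percentile(t[:,2],[5,50,95]))
A=np.c_[t[:,:2]-t[:,:2].mean(0),np.ones(len(t))]; print('slope',np.linalg.lstsq(A,t[:,2],rcond=None)[0][:2])
s=cam('scene'); P=cloud(s); im=s['image']
for n,x,y,z in(('jar',.638,-.262,.085),('foot',.65,.282,.08),('ros',.37,.072,.031),('pick',.452,.306,.07)):
    k=P[(np.hypot(P[...,0]-x,P[...,1]-y)<.06)&(abs(P[...,2]-z)<.006)]; print(n,len(k),np.mean(k,0))
print(bot.state()['contact_force'],bot.state()['time_s'])
E
```

```text
drum top ((433.9248352050781, -326.5478210449219), 30.50687026977539) [0.06436787 0.06588054 0.06708513]
slope [-0.0021291   0.00313205]
jar 272 [ 0.64275278 -0.25711308  0.08551986]
foot 464 [0.6604642  0.29003182 0.0804937 ]
ros 278 [0.37808593 0.06052861 0.02885343]
pick 376 [0.45570245 0.30635326 0.06930373]
[-2.25482096e-01  4.16439281e-01 -1.89087381e-04] 22.3
```

The drum is upright on the tray floor with its top at 66 mm, level, about 5 mm off centre. Everything else is in place, so I'm handing in.

```bash
python3 -c "
from workcell import bot
print(bot.sign_off())"
```

```text
the job is handed in; nothing more can be done
None
```

The job is handed in at 22.3 s with no verdict returned: clip in the pan, pick back on its stand within about 3 mm, drum upright in the tray about 5 mm off centre; my first grip on the pick closed on air because the fingertips sit about 41 mm behind where the spec puts them.

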